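# Open the brush-top cement tin in the repair drawer

### The arm

A 6-joint arm with a two-finger parallel gripper is mounted at the origin on a cart in front of the work surface, level with it; the furniture and walls round the work are solid. World frame = base frame: x ahead of the robot, y to its left, z up, the work surface at z = 0. Lengths are in m, angles in rad, forces in N, time in s.
With the tool pointing down it reaches from about 0.35 to 0.875 m from the base axis. Payload 15.5 kg.
Tool frame: the origin (TCP) lies midway between the tips of the shut fingers; the grasp point (between the pads) lies 19 mm behind it; z points along the fingers, y is the line along which they close (so a half turn about z gives the same grasp; the last joint's range is limited). The gripper opens to 85 mm and grips with 20 to 120 N. Pads are 22 mm wide; open, the fingers measure 114 mm over their backs; the gripper's body (76 mm by 85 mm) begins 54 mm behind the grasp point. The pads swing forward as they close: fully open they stand 13 mm farther back than shut.
Start: joints at [-1.333, 0.494, 1.345, -0, 1.302, -0.096], TCP at [0.205, -0.591, 0.231] pointing down, gripper open.
Joint ranges: [-2.91, 2.91], [-0.82, 2.16], [0.22, 2.67], [-1.22, 4.37], [0.12, 2.79], [-3.08, 3.08]. Speed limits (rad/s): [1.89, 1.89, 2.57, 3.01, 3.01, 3.01].

### API

Orientations are given as a 3x3 rotation matrix whose columns are the frame's x, y, z axes.
In Python, from bench import robot gives the robot as it stands.
- The arm moves only by the tool play_rows, never from a script. Its argument "steps" is a list of rows, each a list of 2 entries, a list of its own where there are three numbers: the shift along the tool's x, y, z scaled (see below), then the turn, a rotation vector about the tool's x, y, z scaled (see below). A call has exactly 10 rows; each row is the pose to reach, as a shift and turn from the pose commanded when the call began, along the tool's axes at that moment; what a row does not reach only later rows make up. The controller multiplies each number of a shift by 0.3 m and each number of a turn by 45 degrees. A row lasts 1/12 s, in which the tool goes at most 41.7 mm and 7.16 degrees, less where a joint would pass 70% of its speed; a pose out of reach is approached as far as the arm can. A call with a number of a shift or a turn outside -1 to 1 is refused whole. A call with a gripper value outside its range is refused whole. "jaw" is the closure, from -1 (fully open) to 1 (shut), set as the call begins (left out, the last holds). The fingers move at their own pace and stop on an object; "squeeze" is the grip in N (left out, the last holds). Time passes only in rows, so rows that repeat a pose let the fingers close, or fill a call up. It gives the time, the measured TCP pose, the force, the opening and the grip force at its end, in the units of the state.
- robot.get_obs(): the state, without advancing time (a new reading comes with each control period).
- robot.capture(name): name is "side" or "top"; returns (picture, depth): 420x560x3 uint8, red, green, blue; 420x560 float32, m along the optical axis (not along the pixel's ray), 0 where there is no reading.
- robot.camera_params(name): a dict with "intrinsics" (3x3 intrinsics, pixels), "R" (3x3) and "t" (3): a world point X has camera coordinates R X + t. Camera axes: x right, y down, z forward; pixel columns grow to the right and rows downward; lengths in m; the calibration is good to about 2 mm. A picture is of the moment at which its call begins. camera_params takes no time and is no camera call.
- robot.job_done(): hands the job in; it is judged then, once.
Trained networks look in the newest picture that a camera, given by its name, has taken for a name from the list of things; names that differ only in an ending like _2 or _b are one class to them, and where a whole thing is asked for, a point or a joint stands for the part that bears it (a point fixed in the world has none). Each returns a list of dicts, best first, with "confidence" (0 to 1); they miss things now and then, are a little off and sometimes report something else, mostly with a low value. They report only what shows in the picture. A call takes as long as a camera call.
- robot.trace(camera, name): "pixels" (420x560 bool, what is visible of it) and "rect" ([left, top, width, height] in pixels, round what is visible of it).
The state is a dict: "time_s": time; "qpos": joint angles; "qd": joint speeds; "tau": joint torques, N m; "tool_pos": TCP position; "tcp_rot": TCP orientation; "force": force on the tool from outside, world axes, zero at the start; "moment": the same for the moment, N m; "finger_gap": finger opening in m; "gripper_force": force on a finger pad.
Only numpy, scipy, OpenCV 4.12 (cv2) and the standard library are available. Lean on these libraries where they do the work, as an engineer would, in place of code of your own. Each camera call takes 0.05 s, during which the arm holds its last target. There are 200 camera calls.

### The job

Pull the drawer of the red repair chest out to its stop and unscrew the tight yellow brush cap of the blue tin, anticlockwise by about a quarter turn; the drawer's pocket keeps the tin from turning, so leave it and the grey-capped tin standing in their pockets. Once the thread lets go, raise the cap straight up until its skirt is clear of the neck but the tip of the brush still hangs inside it, to drip back into the tin. Finish like that: the program ends while the robot holds the cap still in the air, with the drawer left fully open.

Things in the scene. Friction and masses are not known exactly. Their poses are not given: they have to be found in the camera images.
- repair_drawer (a joint): travel of the drawer in m: 0 shut, 0.120 at its stop; about 2 N of friction, stays where it is left. In it, side by side at y = +-0.072 of the chest's frame, two square pockets 61 mm wide and 26 mm deep, centred 60 mm behind the inside of the drawer front, hold the two tins; a carton lies between. Pocket floor 16 mm, pocket edges and drawer sides at most 60 mm above the bench
- repair_chest: red steel chest fixed at the left end of the bench, 180 (x) x 250 (y) x 120 (z) mm, with one drawer; origin under its centre on the bench. Its own -x axis is the way the drawer opens (roughly to the robot's right). The drawer front is 10 mm thick, reaches to z = 0.110, its outer face at x = -0.100 when shut
- handle (a point): middle of the drawer's aluminium bar handle, a round bar 10 mm thick and 110 mm long (along its own y), level, 85 mm above the bench and 40 mm out from the drawer front; moves with the drawer; its axes are those of the chest
- tin_mouth (a point): centre of the rim of the blue tin's neck; z up. Square tin 58 x 58 mm, its flat shoulder 24 mm and its foot 76 mm below this point; neck 32 mm across, 25 mm bore. Stands loose in either pocket (1.5 mm play all round). A springy seal ring lies on the rim; three sloping ridges round the neck hold the cap's inner lugs
- cap_centre (a point): centre of the yellow brush cap, half-way up; z up. Ribbed, round, 46 mm across, 28 mm high; screwed on, its top is 7 mm above the neck's rim, its lower edge 3 mm above the tin's shoulder. Turned anticlockwise seen from above (about 0.3 N m) it rises 1 mm and is free to lift off after some 60 degrees of turn against the tin; at some 95 degrees its lugs strike the next stops
- cap_edge (a point): centre of the lower edge of the cap's skirt, 14 mm below the cap's centre; its x axis lies along the tin's x axis while the cap is tight
- brush_tip (a point): tip of the brush fixed under the middle of the cap, 51 mm below the cap's centre (37 mm below the skirt's lower edge); brush 11 mm thick at most
- other_centre (a point): centre of the grey cap of the neighbouring grey tin (same size, in the other pocket); to be left alone

How it is judged:
On the way, in this order (a step that is already met when the one before it is completed fails the run):
1. the drawer is pulled out to its stop (value of joint repair_drawer above 0.114 m), for 0.2 s.
2. the cap is turned loose on the neck of the seated tin (angle between the x axis of cap_edge and the x axis of tin_mouth, either way round above 0.8 rad and z of cap_edge in the frame of tin_mouth below -0.012 m and height (world z) of tin_mouth below 0.1 m and angle between tin_mouth's own z axis and vertical below 0.15 rad), for 0.1 s.
At the end, for the whole second after the job is handed in: Drawer over 110 mm out; both tins upright in their pockets; the gripper holds the cap still, under 0.2 rad tilt, off the tin (under 0.5 N), skirt edge 1 mm or more above the neck's rim, brush tip 1 mm or more below the rim and within 13 mm of its axis (value of joint repair_drawer above 0.11 m and z of cap_edge in the frame of tin_mouth above 0.001 m and z of brush_tip in the frame of tin_mouth below -0.001 m and horizontal distance between brush_tip and tin_mouth below 0.013 m and angle between each of cap_edge, other_centre's own z axis and vertical below 0.2 rad and contact force between the fingers and brush_cap above 2 N and contact force between brush_cap and cement_tin below 0.5 N and linear speed of brush_cap below 0.02 m/s and height (world z) of tin_mouth below 0.1 m and angle between tin_mouth's own z axis and vertical below 0.15 rad and height (world z) of other_centre below 0.095 m); the arm keeps its last pose, push and grip.
It fails at once if the blue tin is lifted out of its pocket or tipped (height (world z) of tin_mouth above 0.104 m or angle between tin_mouth's own z axis and vertical above 0.25 rad).
It fails at once if the neighbouring tin is lifted or tipped (height (world z) of other_centre above 0.097 m or angle between other_centre's own z axis and vertical above 0.25 rad).
It also fails if it takes over 45 s, if anything falls off the work surface, if the arm or the gripper's body presses on something with over 40 N, if the wrist force passes 120 N, or if a joint passes its speed limit or range.

## Working session

There is one attempt and no reset: what is moved stays moved. The work goes in short steps, Python scripts to look and compute and a tool call to move; the robot and the scene stay as the last step left them, time stands still between calls to the robot, and variables do not carry over. Pictures are saved under pics/ and viewed, at most 10 in all, crops included, and the job is handed in when it is done.

Besides the shell and the picture viewer there is one more tool, called after "Request:" as name([rows], argument=value, ...), one row to a line, values as JSON. play_rows: Moves the arm, as the interface text tells. Shifts and turns lie within -1 to 1; 1 stands for 0.3 m of shift or 45 degrees of turn. Its arguments: {"type":"object","properties":{"steps":{"type":"array","items":{"type":"array"}},"jaw":{"type":"number"},"squeeze":{"type":"number"}},"required":["steps"]}

```bash
mkdir -p pics; ls
cat > h.py <<'E'
import numpy as np, cv2
from bench import robot
def cap(c):
    im,d=robot.capture(c); p=robot.camera_params(c)
    return im,d,p
def pts(mask,d,p):
    v,u=np.nonzero(mask&(d>0)); z=d[v,u]; K=np.array(p["intrinsics"])
    C=np.stack([(u-K[0,2])/K[0,0]*z,(v-K[1,2])/K[1,1]*z,z],1)
    return (C-np.array(p["t"]))@np.array(p["R"])
E
python3 - <<'E'
from h import *
np.set_printoptions(precision=4,suppress=True)
ims=[]
for c in("side","top"):
    im,d,p=cap(c); ims.append(im)
    R=np.array(p["R"]);t=np.array(p["t"]);print(c,"campos",-R.T@t,"fwd",R[2])
    for n in("repair_chest","handle","cap_centre","tin_mouth","other_centre"):
        for r in robot.trace(c,n)[:2]:
            P=pts(r["pixels"],d,p)
            print(n,round(r["confidence"],2),r["rect"],len(P),np.median(P,0) if len(P) else "", P.min(0) if len(P) else "",P.max(0) if len(P) else "")
    cv2.imwrite(f"pics/{c}0.png",im[:,:,::-1])
o=robot.get_obs();print(o["tool_pos"],o["tcp_rot"],o["time_s"],o["finger_gap"])
E
```

```text
pics
side campos [ 0.4766 -0.27    0.7866] fwd [ 0.0651  0.5495 -0.833 ]
repair_chest 0.75 [205.9, 164.3, 168.8, 133.5] 20224 [0.5272 0.134  0.1198] [ 0.3868  0.0336 -0.0041] [0.6945 0.387  0.1359]
handle 0.63 [205.5, 258.6, 163.9, 40.9] 5665 [0.5186 0.0829 0.0845] [ 0.399   0.0329 -0.0021] [0.6413 0.1503 0.1133]
cap_centre 0.28 [204.1, 162.5, 166.7, 136.7] 20067 [0.527  0.1342 0.1198] [ 0.3845  0.0336 -0.0033] [0.6917 0.387  0.1347]
tin_mouth 0.62 [318.1, 256.2, 30.7, 4.2] 98 [0.5871 0.1151 0.0557] [0.5669 0.0839 0.0502] [0.62   0.1201 0.1183]
top campos [0.4755 0.2075 0.924 ] fwd [ 0.0747 -0.02   -0.997 ]
repair_chest 0.85 [228.2, 131.5, 151.2, 165.6] 17203 [0.5275 0.174  0.1196] [ 0.3849  0.0166 -0.0053] [0.6937 0.3001 0.135 ]
handle 0.67 [342.5, 146.7, 32.0, 146.5] 1441 [0.5148 0.0796 0.1065] [ 0.3903  0.0226 -0.0038] [0.639  0.1098 0.1209]
cap_centre 0.29 [232.8, 131.9, 145.4, 163.6] 16684 [0.528  0.1742 0.1196] [ 0.3983  0.0313 -0.0038] [0.6651 0.2867 0.133 ]
[ 0.2048 -0.5905  0.2313] [[ 0.9448  0.3277 -0.    ]
 [ 0.3277 -0.9448  0.    ]
 [-0.     -0.     -1.    ]] 0.6 0.08571426922832316
```

Run:
```python
from h import *
np.set_printoptions(precision=4,suppress=True)
a=cv2.imread("pics/side0.png");b=cv2.imread("pics/top0.png")
cv2.imwrite("pics/both.png",np.vstack([cv2.resize(a[120:320,180:400],(660,300)) ,cv2.resize(b[110:310,210:410],(660,300))]))
im,d,p=cap("top")
P=pts(d>0,d,p);box=(P[:,0]>.35)&(P[:,0]<.72)&(P[:,1]>-.02)&(P[:,1]<.36)
T=P[box&(abs(P[:,2]-.120)<.005)]
r=cv2.minAreaRect(T[:,:2].astype(np.float32)*1000);print("toprect",len(T),r)
H=P[box&(P[:,2]>.078)&(P[:,2]<.095)]
H=H[(H[:,1]<.13)]
print("handle",len(H),cv2.minAreaRect(H[:,:2].astype(np.float32)*1000),H.mean(0))
im,d,p=cap("side");P=pts(d>0,d,p)
H=P[(P[:,2]>.078)&(P[:,2]<.095)&(P[:,0]>.35)&(P[:,0]<.72)&(P[:,1]>-.02)&(P[:,1]<.13)]
print("handle side",len(H),cv2.minAreaRect(H[:,:2].astype(np.float32)*1000),H.mean(0))
```

```text
toprect 15428 ((563.1343994140625, 181.39854431152344), (180.1747283935547, 313.9324645996094), 83.15652465820312)
handle 657 ((587.12841796875, 74.51039123535156), (264.6852722167969, 69.39485168457031), 9.149876594543457) [0.5288 0.0584 0.0877]
handle side 1667 ((558.3408813476562, 80.59649658203125), (323.82147216796875, 94.93226623535156), 0.6864243745803833) [0.5256 0.0701 0.0878]
```

View pics/both.png

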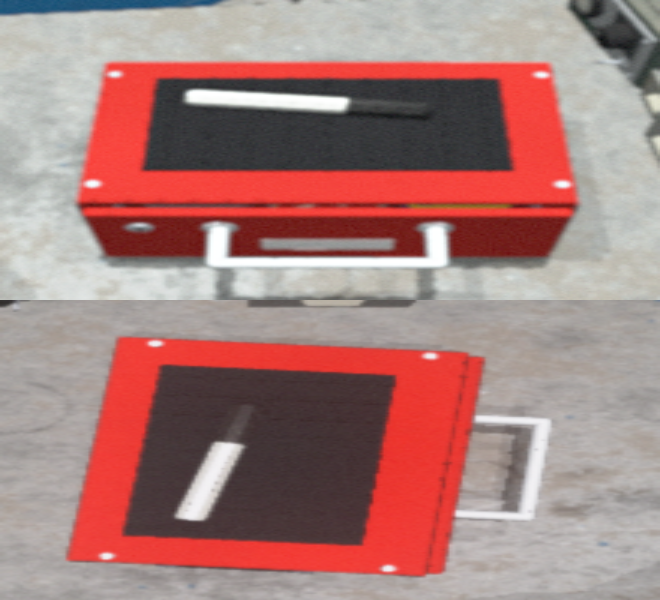

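The views show the shut chest, with a pen on its roof. The handle faces the robot's right (-y), and some yellow shows through the gap at the +x end. Next I'll fit the chest and handle precisely.

Run:
```python
from h import *
np.set_printoptions(precision=4,suppress=True)
for c in("top","side"):
    im,d,p=cap(c)
    m=robot.trace(c,"repair_chest")[0]["pixels"]
    m=cv2.erode(m.astype(np.uint8),np.ones((2,2)))>0
    P=pts(m,d,p);T=P[abs(P[:,2]-.120)<.004]
    print(c,"top",len(T),cv2.minAreaRect(T[:,:2].astype(np.float32)*1000),T[:,2].mean())
    # handle: bright white
    g=im.min(2)>170
    P=pts(g,d,p)
    H=P[(P[:,2]>.070)&(P[:,2]<.1)&(P[:,0]>.4)&(P[:,0]<.65)&(P[:,1]>-.02)&(P[:,1]<.12)]
    print("h",len(H),cv2.minAreaRect(H[:,:2].astype(np.float32)*1000),np.percentile(H,[2,50,98],0))
    v=cv2.minAreaRect(T[:,:2].astype(np.float32)*1000)
    a=np.deg2rad(v[2]); a=a if a<.8 else a-np.pi/2
    for s in(a,):
        out=np.array([np.sin(s),-np.cos(s)]) # opening dir
        print("open dir",out,"handle pred",np.array(v[0])/1000+out*.140)
        k=H[:,:2]@out; bar=H[k>k.max()-.012]; print("bar",len(bar),bar.mean(0),np.ptp(bar@np.array([out[1],-out[0],0])))
```

```text
top top 14890 ((530.47802734375, 185.22463989257812), (179.35231018066406, 248.02516174316406), 83.17728424072266) 0.1198800887717423
h 558 ((516.8861083984375, 62.08988571166992), (41.96723937988281, 119.11228942871094), 82.99967956542969) [[0.4586 0.0374 0.0847]
 [0.5132 0.0497 0.0882]
 [0.5744 0.0856 0.0916]]
open dir [-0.1188 -0.9929] handle pred [0.5138 0.0462]
bar 375 [0.5146 0.0468 0.0882] 0.11875368353770654
side top 13347 ((532.4190673828125, 181.39300537109375), (179.1145477294922, 247.39132690429688), 83.12723541259766) 0.12069639194816877
h 811 ((498.45361328125, 64.30073547363281), (46.519554138183594, 157.0789337158203), 82.80901336669922) [[0.4573 0.0349 0.085 ]
 [0.5108 0.0473 0.0892]
 [0.5759 0.0894 0.0935]]
open dir [-0.1197 -0.9928] handle pred [0.5157 0.0424]
bar 521 [0.513  0.0436 0.0888] 0.11931530449668026
```

Request:
play_rows([
  [[0.06,-0.06,0],[0,0,0.05]],
  [[0.15,-0.15,0],[0,0,0.1]],
  [[0.25,-0.25,0],[0,0,0.18]],
  [[0.35,-0.35,0],[0,0,0.25]],
  [[0.45,-0.45,0],[0,0,0.32]],
  [[0.55,-0.55,0],[0,0,0.4]],
  [[0.65,-0.65,0],[0,0,0.47]],
  [[0.74,-0.74,0],[0,0,0.53]],
  [[0.8,-0.8,0],[0,0,0.577]],
  [[0.833,-0.833,0],[0,0,0.577]],
], jaw=0.29, squeeze=40)

```text
time_s: 1.73
tool_pos: [0.3598, -0.2696, 0.2315]
tcp_rot: [[0.993, -0.12, 0.0], [-0.12, -0.993, 0.0], [0.0, -0.0, -1.0]]
force: [-0.4, -0.4, 0.2]
finger_gap: 0.0303
gripper_force: 0.0
```

```bash
cat >> h.py <<'E'
def to(target,ydir=None):
    "units of shift (and turn about tool z) to a world target; ydir = wanted world xy of tool y"
    o=robot.get_obs(); R=np.array(o["tcp_rot"]); s=R.T@(np.array(target)-np.array(o["tool_pos"]))/.3
    a=0
    if ydir is not None:
        y=R.T@np.array([*ydir,0]); a=np.arctan2(-y[0],y[1])/(np.pi/4)
    print("t",round(o["time_s"],2),"tcp",np.round(o["tool_pos"],4),"shift",np.round(s,3),"turn z",round(float(a),3),"gap",round(o["finger_gap"],4),"F",np.round(o["force"],1),"tilt",np.round(R[:2,2],3))
E
python3 -c "
from h import *
to([.514,.045,.16],[-.119,-.993])"
```

```text
t 1.73 tcp [ 0.3598 -0.2696  0.2315] shift [ 0.385 -1.103  0.239] turn z -0.001 gap 0.0303 F [-0.4 -0.4  0.2] tilt [0. 0.]
```

Request:
play_rows([
  [[0.03,-0.07,0],[0,0,0]],
  [[0.07,-0.19,0],[0,0,0]],
  [[0.12,-0.31,0.02],[0,0,0]],
  [[0.17,-0.43,0.04],[0,0,0]],
  [[0.21,-0.55,0.06],[0,0,0]],
  [[0.26,-0.67,0.08],[0,0,0]],
  [[0.31,-0.79,0.1],[0,0,0]],
  [[0.35,-0.9,0.12],[0,0,0]],
  [[0.38,-0.97,0.15],[0,0,0]],
  [[0.385,-1.0,0.18],[0,0,0]],
])

```text
time_s: 2.57
tool_pos: [0.5112, 0.0142, 0.1771]
tcp_rot: [[0.993, -0.117, 0.002], [-0.117, -0.993, 0.0], [0.002, -0.0, -1.0]]
force: [-0.2, -0.5, -1.0]
finger_gap: 0.0302
gripper_force: 0.0
```

```bash
python3 -c "
from h import *
to([.514,.045,.14],[-.119,-.993])
to([.514,.045,.067],[-.119,-.993])"
```

```text
t 2.57 tcp [0.5112 0.0142 0.1771] shift [-0.003 -0.103  0.124] turn z 0.003 gap 0.0302 F [-0.2 -0.5 -1. ] tilt [0.002 0.   ]
t 2.57 tcp [0.5112 0.0142 0.1771] shift [-0.003 -0.103  0.367] turn z 0.003 gap 0.0302 F [-0.2 -0.5 -1. ] tilt [0.002 0.   ]
```

Request:
play_rows([
  [[0,-0.05,0],[0,0,0]],
  [[0,-0.103,0.03],[0,0,0]],
  [[0,-0.103,0.08],[0,0,0]],
  [[0,-0.103,0.14],[0,0,0]],
  [[0,-0.103,0.2],[0,0,0]],
  [[0,-0.103,0.26],[0,0,0]],
  [[0,-0.103,0.31],[0,0,0]],
  [[0,-0.103,0.35],[0,0,0]],
  [[0,-0.103,0.367],[0,0,0]],
  [[0,-0.103,0.367],[0,0,0]],
])

```text
time_s: 3.4
tool_pos: [0.5124, 0.0419, 0.0663]
tcp_rot: [[0.993, -0.119, -0.002], [-0.119, -0.993, 0.0], [-0.002, 0.0, -1.0]]
force: [-0.9, -0.2, -0.1]
finger_gap: 0.0303
gripper_force: 0.0
```

Request:
play_rows([
  [[0,0,0],[0,0,0]],
  [[0,0,0],[0,0,0]],
  [[0,0,0],[0,0,0]],
  [[0,0,0],[0,0,0]],
  [[0,0,0],[0,0,0]],
  [[0,0,0],[0,0,0]],
  [[0,0,0],[0,0,0]],
  [[0,0,0],[0,0,0]],
  [[0,0,0],[0,0,0]],
  [[0,0,0],[0,0,0]],
], jaw=1)

```text
time_s: 4.23
tool_pos: [0.5134, 0.0422, 0.0678]
tcp_rot: [[0.993, -0.119, 0.001], [-0.119, -0.993, -0.0], [0.001, 0.0, -1.0]]
force: [-2.3, -1.8, 6.5]
finger_gap: 0.0082
gripper_force: 39.6
```

Request:
play_rows([
  [[0,0.02,0],[0,0,0]],
  [[0,0.06,0],[0,0,0]],
  [[0,0.11,0],[0,0,0]],
  [[0,0.16,0],[0,0,0]],
  [[0,0.21,0],[0,0,0]],
  [[0,0.26,0],[0,0,0]],
  [[0,0.31,0],[0,0,0]],
  [[0,0.35,0],[0,0,0]],
  [[0,0.37,0],[0,0,0]],
  [[0,0.385,0],[0,0,0]],
])

```text
time_s: 5.07
tool_pos: [0.4995, -0.0731, 0.0678]
tcp_rot: [[0.993, -0.12, 0.001], [-0.12, -0.993, 0.0], [0.001, -0.0, -1.0]]
force: [3.6, 32.4, 8.0]
finger_gap: 0.0085
gripper_force: 41.3
```

Request:
play_rows([
  [[0,0.005,0],[0,0,0]],
  [[0,0.01,0],[0,0,0]],
  [[0,0.013,0],[0,0,0]],
  [[0,0.016,0],[0,0,0]],
  [[0,0.018,0],[0,0,0]],
  [[0,0.02,0],[0,0,0]],
  [[0,0.02,0],[0,0,0]],
  [[0,0.02,0],[0,0,0]],
  [[0,0.02,0],[0,0,0]],
  [[0,0.02,0],[0,0,0]],
])

```text
time_s: 5.9
tool_pos: [0.4994, -0.0734, 0.0678]
tcp_rot: [[0.993, -0.12, 0.002], [-0.12, -0.993, 0.006], [0.001, -0.007, -1.0]]
force: [12.0, 64.2, 10.6]
finger_gap: 0.0082
gripper_force: 43.4
```

Request:
play_rows([
  [[0,-0.02,0],[0,0,0]],
  [[0,-0.022,0],[0,0,0]],
  [[0,-0.022,0],[0,0,0]],
  [[0,-0.022,0],[0,0,0]],
  [[0,-0.022,0],[0,0,0]],
  [[0,-0.022,0],[0,0,0]],
  [[0,-0.022,0],[0,0,0]],
  [[0,-0.022,0],[0,0,0]],
  [[0,-0.022,0],[0,0,0]],
  [[0,-0.022,0],[0,0,0]],
])

```text
time_s: 6.73
tool_pos: [0.4996, -0.0717, 0.0678]
tcp_rot: [[0.993, -0.119, 0.001], [-0.119, -0.993, -0.0], [0.001, 0.0, -1.0]]
force: [-2.2, 2.2, 9.1]
finger_gap: 0.0083
gripper_force: 41.6
```

Request:
play_rows([
  [[0,0,0],[0,0,0]],
  [[0,0,0],[0,0,0]],
  [[0,0,0],[0,0,0]],
  [[0,0,0],[0,0,0]],
  [[0,0,-0.05],[0,0,0]],
  [[0,0,-0.13],[0,0,0]],
  [[0,0,-0.23],[0,0,0]],
  [[0,0,-0.33],[0,0,0]],
  [[0,0.1,-0.43],[0,0,0]],
  [[0,0.2,-0.5],[0,0,0]],
], jaw=0.29)

```text
time_s: 7.57
tool_pos: [0.4926, -0.1312, 0.2197]
tcp_rot: [[0.993, -0.116, 0.002], [-0.116, -0.993, -0.001], [0.002, 0.0, -1.0]]
force: [0.8, -1.4, 1.1]
finger_gap: 0.031
gripper_force: 0.0
```

Run:
```python
from h import *
np.set_printoptions(precision=4,suppress=True)
to([0.5,0,.2])
ims=[]
for c in("side","top"):
    im,d,p=cap(c); ims.append(im)
    for n in("handle","cap_centre","tin_mouth","other_centre"):
        for r in robot.trace(c,n)[:2]:
            P=pts(r["pixels"],d,p)
            if len(P): print(c,n,round(r["confidence"],2),np.round(r["rect"]),len(P),np.median(P,0),P.min(0),P.max(0))
    hsv=cv2.cvtColor(im,cv2.COLOR_RGB2HSV)
    m=(hsv[...,0]>18)&(hsv[...,0]<36)&(hsv[...,1]>120)&(hsv[...,2]>70)
    P=pts(m,d,p);P=P[(P[:,0]>.4)&(P[:,0]<.7)&(P[:,1]>-.1)&(P[:,1]<.2)&(P[:,2]>.06)]
    print(c,"yellow",len(P),P.mean(0),P.min(0),P.max(0))
    Q=P[P[:,2]>np.percentile(P[:,2],80)-.003]
    (x,y),r=cv2.minEnclosingCircle(Q[:,:2].astype(np.float32)); print("circle top",x,y,r,np.median(Q[:,2]),"rect",cv2.minAreaRect(Q[:,:2].astype(np.float32)*1000))
cv2.imwrite("pics/open.png",np.vstack([cv2.resize(i[140:340,190:450],(780,300))[:,:,::-1] for i in ims]))
```

```text
t 7.57 tcp [ 0.4926 -0.1312  0.2197] shift [-0.026 -0.437  0.066] turn z 0.0 gap 0.031 F [ 0.8 -1.4  1.1] tilt [ 0.002 -0.001]
side handle 0.64 [364. 333.  15.  17.] 132 [ 0.6224 -0.045   0.1081] [ 0.518  -0.2024 -0.0025] [0.6532 0.0003 0.5799]<stdin>:14: RuntimeWarning: Mean of empty slice.
  ret = um.true_divide(
Traceback (most recent call last):
ValueError: zero-size array to reduction operation minimum which has no identity
```

```bash
cat > look.py <<'E'
from h import *
import sys
np.set_printoptions(precision=4,suppress=True)
def look(c,save=None):
    im,d,p=cap(c)
    for n in("handle","cap_centre","tin_mouth","other_centre"):
        for r in robot.trace(c,n)[:2]:
            P=pts(r["pixels"],d,p)
            if len(P): print(c,n,round(r["confidence"],2),np.round(r["rect"]),len(P),np.median(P,0))
    hsv=cv2.cvtColor(im,cv2.COLOR_RGB2HSV)
    m=(hsv[...,0]>18)&(hsv[...,0]<36)&(hsv[...,1]>120)&(hsv[...,2]>70)
    P=pts(m,d,p);P=P[(P[:,0]>.4)&(P[:,0]<.7)&(P[:,1]>-.1)&(P[:,1]<.2)&(P[:,2]>.06)]
    if len(P)>20:
        Q=P[abs(P[:,2]-np.percentile(P[:,2],90))<.003]
        (x,y),r=cv2.minEnclosingCircle(Q[:,:2].astype(np.float32)); print(c,"circle",x,y,r,"z",np.median(Q[:,2]),"rect",cv2.minAreaRect(Q[:,:2].astype(np.float32)*1000),len(P))
    if save: cv2.imwrite(save,cv2.resize(im[120:340,190:450],(780,600))[:,:,::-1])
E
python3 -c "
from look import *
look('top','pics/open.png')"
```

```text
top handle 0.74 [341. 153. 103. 146.] 6710 [ 0.5004 -0.0119  0.0435]
top cap_centre 0.69 [364. 172.  34.  22.] 658 [0.5838 0.0312 0.0977]
top tin_mouth 0.89 [360. 168.  36.  36.] 534 [0.5694 0.0488 0.0644]
top other_centre 0.75 [352. 245.  36.  35.] 1156 [0.4435 0.0539 0.0912]
top circle 0.5844995379447937 0.02888704091310501 0.022982308641076088 z 0.09843167819503436 rect ((584.7780151367188, 28.407176971435547), (43.00434112548828, 42.30946731567383), 7.295001983642578) 590
```

View pics/open.png

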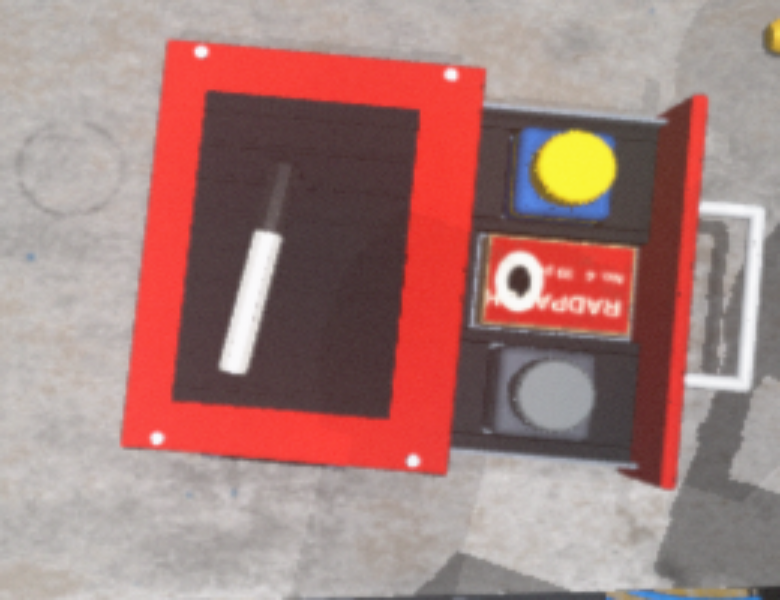

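The drawer is open, with the yellow cap at crop (575,168) and the grey cap at (553,395). The measured cap centre of (0.5845, 0.0287) with its top at z = 0.098 agrees with the pocket geometry, which gives (0.585, 0.028, 0.099).

```bash
python3 -c "
from h import *
to([.5845,.0287,.15],[-.119,-.993]);print(robot.get_obs()['qpos'])"
```

```text
t 8.07 tcp [ 0.492  -0.1306  0.2165] shift [ 0.244 -0.564  0.221] turn z 0.001 gap 0.0307 F [0.5 0.7 0.2] tilt [-0.001  0.001]
[-3.76861027e-01  3.49221706e-01  1.64559613e+00  5.40349111e-05
  1.14819669e+00  1.31232195e+00]
```

Request:
play_rows([
  [[0.03,-0.06,0],[0,0,0]],
  [[0.07,-0.14,0.02],[0,0,0]],
  [[0.11,-0.23,0.05],[0,0,0]],
  [[0.15,-0.32,0.08],[0,0,0]],
  [[0.19,-0.41,0.11],[0,0,0]],
  [[0.22,-0.49,0.14],[0,0,0]],
  [[0.24,-0.54,0.17],[0,0,0]],
  [[0.244,-0.56,0.2],[0,0,0]],
  [[0.244,-0.564,0.22],[0,0,0]],
  [[0.244,-0.564,0.221],[0,0,0]],
], jaw=-0.5)

```text
time_s: 8.9
tool_pos: [0.5839, 0.0279, 0.1493]
tcp_rot: [[0.993, -0.118, -0.003], [-0.118, -0.993, -0.0], [-0.003, 0.0, -1.0]]
force: [-0.3, 0.4, -0.4]
finger_gap: 0.0639
gripper_force: 0.0
```

```bash
python3 -c "
from h import *
to([.5845,.0287,.07],[-.119,-.993])"
```

```text
t 8.9 tcp [0.5839 0.0279 0.1493] shift [ 0.002 -0.003  0.264] turn z 0.001 gap 0.0639 F [-0.3  0.4 -0.4] tilt [-0.003 -0.   ]
```

Request:
play_rows([
  [[0.001,-0.001,0.03],[0,0,0]],
  [[0.001,-0.001,0.07],[0,0,0]],
  [[0.001,-0.001,0.12],[0,0,0]],
  [[0.001,-0.001,0.17],[0,0,0]],
  [[0.001,-0.001,0.21],[0,0,0]],
  [[0.001,-0.001,0.24],[0,0,0]],
  [[0.001,-0.001,0.255],[0,0,0]],
  [[0.001,-0.001,0.262],[0,0,0]],
  [[0.001,-0.001,0.264],[0,0,0]],
  [[0.001,-0.001,0.264],[0,0,0]],
])

```text
time_s: 9.73
tool_pos: [0.5857, 0.028, 0.0721]
tcp_rot: [[0.993, -0.119, 0.001], [-0.119, -0.993, -0.0], [0.001, -0.0, -1.0]]
force: [0.5, -0.1, -0.6]
finger_gap: 0.064
gripper_force: 0.0
```

Request:
play_rows([
  [[0,0,0],[0,0,0]],
  [[0,0,0],[0,0,0]],
  [[0,0,0],[0,0,0]],
  [[0,0,0],[0,0,0]],
  [[0,0,0],[0,0,0]],
  [[0,0,0],[0,0,0]],
  [[0,0,0],[0,0,0]],
  [[0,0,0],[0,0,0]],
  [[0,0,0],[0,0,0]],
  [[0,0,0],[0,0,0]],
], jaw=1, squeeze=70)

```text
time_s: 10.57
tool_pos: [0.5859, 0.0282, 0.0725]
tcp_rot: [[0.993, -0.119, 0.001], [-0.119, -0.993, -0.0], [0.001, -0.0, -1.0]]
force: [-1.6, -0.4, 8.0]
finger_gap: 0.0456
gripper_force: 70.2
```

```bash
python3 -c "
from h import *
to([.5845,.0287,.07],[-.119,-.993])
print(robot.get_obs()['moment'])
from look import *
look('top','pics/grip.png')"
```

```text
t 10.57 tcp [0.5859 0.0282 0.0725] shift [-0.005 -0.001  0.008] turn z 0.0 gap 0.0456 F [-1.6 -0.4  8. ] tilt [ 0.001 -0.   ]
[-0.00751563  0.18502981  0.07102098]
top handle 0.63 [341. 156. 105. 133.] 2020 [0.4855 0.062  0.0413]
top cap_centre 0.52 [368. 188.  18.   8.] 89 [0.5654 0.042  0.0908]
top cap_centre 0.27 [231. 133. 216. 163.] 17350 [0.5264 0.1713 0.1196]
top tin_mouth 0.51 [359. 187.  28.  18.] 263 [0.5619 0.0473 0.0637]
top circle 0.5691182017326355 0.03722643107175827 0.011457545682787895 z 0.09776238882792895 rect ((566.8775024414062, 38.45436096191406), (22.715076446533203, 5.1102375984191895), 61.2769660949707) 54
```

Request:
play_rows([
  [[0,0,0],[0,0,-0.06]],
  [[0,0,0],[0,0,-0.15]],
  [[0,0,0],[0,0,-0.25]],
  [[0,0,0],[0,0,-0.35]],
  [[0,0,0],[0,0,-0.45]],
  [[0,0,0],[0,0,-0.55]],
  [[0,0,-0.001],[0,0,-0.65]],
  [[0,0,-0.001],[0,0,-0.73]],
  [[0,0,-0.001],[0,0,-0.78]],
  [[0,0,-0.001],[0,0,-0.8]],
])

```text
time_s: 11.65
tool_pos: [0.5863, 0.0282, 0.073]
tcp_rot: [[0.872, 0.49, 0.002], [0.49, -0.872, -0.0], [0.002, 0.001, -1.0]]
force: [-0.8, 0.8, 8.2]
finger_gap: 0.0454
gripper_force: 70.7
```

```bash
python3 -c "
from h import *
to([.5845,.0287,.07],[-.119,-.993])
print(robot.get_obs()['moment'])
from look import *
look('side','pics/turn1.png')"
```

```text
t 11.65 tcp [0.5863 0.0282 0.073 ] shift [-0.004 -0.004  0.01 ] turn z 0.803 gap 0.0454 F [-0.8  0.8  8.2] tilt [ 0.002 -0.   ]
[ 0.01999517 -0.0421858  -0.03109556]
side handle 0.89 [198. 256. 183. 125.] 10349 [ 0.4925 -0.0209  0.0442]
side cap_centre 0.87 [323. 287.  22.  31.] 479 [0.5755 0.0184 0.0988]
side tin_mouth 0.73 [317. 291.  40.  44.] 691 [0.5679 0.0021 0.0639]
side other_centre 0.86 [224. 285.  40.  45.] 1647 [0.4442 0.0299 0.0829]
side circle 0.5800457000732422 0.025854697450995445 0.021782368421554565 z 0.09951753626563661 rect ((574.8875122070312, 24.760160446166992), (23.52558708190918, 43.10212707519531), 11.980195045471191) 495
```

View pics/turn1.png

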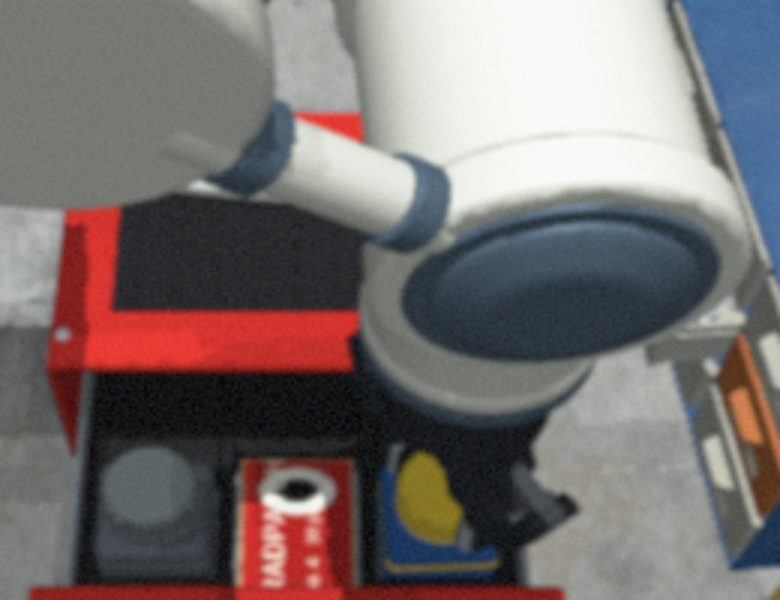

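The side view shows the cap gripped (crop (430,500)) and the tin still square and seated in its pocket. I'll continue the turn to about 76°.

Request:
play_rows([
  [[0,0,0],[0,0,-0.06]],
  [[0,0,0],[0,0,-0.15]],
  [[0,0,0],[0,0,-0.25]],
  [[0,0,0],[0,0,-0.35]],
  [[0,0,0],[0,0,-0.45]],
  [[0,0,0],[0,0,-0.55]],
  [[0,0,-0.001],[0,0,-0.65]],
  [[0,0,-0.001],[0,0,-0.75]],
  [[0,0,-0.001],[0,0,-0.83]],
  [[0,0,-0.001],[0,0,-0.88]],
])

```text
time_s: 12.73
tool_pos: [0.5863, 0.0282, 0.0733]
tcp_rot: [[0.359, 0.933, 0.002], [0.933, -0.359, -0.0], [0.001, 0.002, -1.0]]
force: [0.5, 0.7, 7.7]
finger_gap: 0.0457
gripper_force: 70.6
```

```bash
python3 -c "
from h import *
to([.5845,.0287,.07],[-.119,-.993])
print(robot.get_obs()['moment'])
from look import *
look('side')
look('top','pics/turn2.png')"
```

```text
t 12.73 tcp [0.5863 0.0282 0.0733] shift [-0.001 -0.006  0.011] turn z 1.685 gap 0.0457 F [0.5 0.7 7.7] tilt [ 0.002 -0.   ]
[-0.01133474 -0.05619382 -0.08423569]
side handle 0.85 [199. 255. 180. 125.] 9423 [ 0.487  -0.023   0.0479]
side cap_centre 0.92 [324. 289.  28.  29.] 745 [0.5822 0.0178 0.0992]
side tin_mouth 0.72 [317. 305.  41.  29.] 694 [0.577  0.002  0.0648]
side tin_mouth 0.64 [224. 286.  40.  44.] 1682 [0.4443 0.0298 0.0799]
side other_centre 0.8 [220. 286.  45.  45.] 1758 [0.444  0.0296 0.0766]
side circle 0.5831708908081055 0.022472823038697243 0.022674238309264183 z 0.10008641957977522 rect ((584.5123901367188, 23.60809326171875), (38.299903869628906, 39.96192932128906), 27.863910675048828) 753
top handle 0.85 [341. 156. 101. 133.] 2134 [0.5031 0.0643 0.0414]
top handle 0.39 [351. 244.  38.  36.] 1084 [0.4433 0.0548 0.0932]
top cap_centre 0.42 [368. 181.   4.   9.] 47 [0.5789 0.0498 0.0939]
top tin_mouth 0.81 [359. 170.  10.  33.] 312 [0.5799 0.0543 0.0641]
top other_centre 0.58 [352. 243.  37.  39.] 1146 [0.4433 0.0539 0.0901]
top circle 0.5811536312103271 0.04830396920442581 0.010625465773046017 z 0.09882816185353212 rect ((581.0467529296875, 48.767208099365234), (21.05092430114746, 3.8264925479888916), 12.990408897399902) 61
```

View pics/turn2.png

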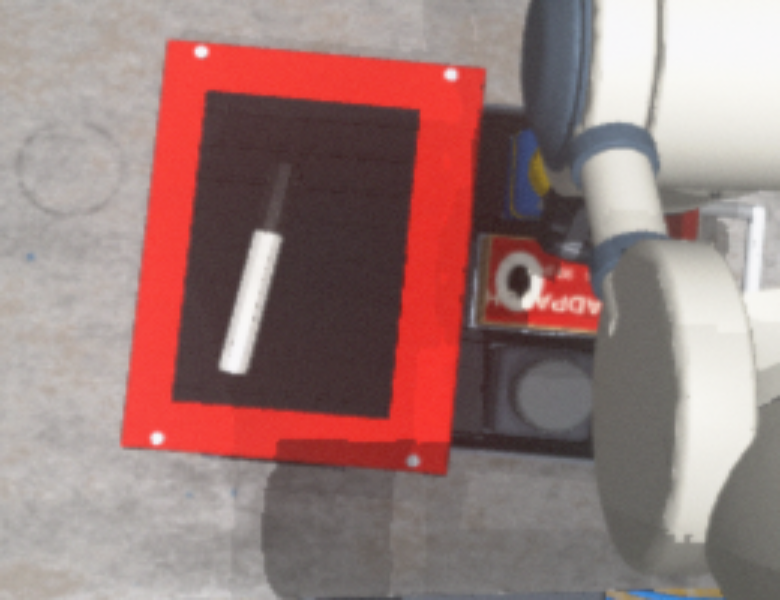

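The top view shows the tin and the neighbouring tin still in place, with the fingers along y of the chest. The cap has risen about 1 mm and the moment is small. Now a small test lift.

Request:
play_rows([
  [[0,0,-0.001],[0,0,0]],
  [[0,0,-0.003],[0,0,0]],
  [[0,0,-0.005],[0,0,0]],
  [[0,0,-0.008],[0,0,0]],
  [[0,0,-0.011],[0,0,0]],
  [[0,0,-0.014],[0,0,0]],
  [[0,0,-0.017],[0,0,0]],
  [[0,0,-0.02],[0,0,0]],
  [[0,0,-0.02],[0,0,0]],
  [[0,0,-0.02],[0,0,0]],
])

```text
time_s: 14.07
tool_pos: [0.5854, 0.0282, 0.0783]
tcp_rot: [[0.362, 0.932, 0.0], [0.932, -0.362, 0.0], [0.0, 0.0, -1.0]]
force: [-0.8, -1.0, -0.5]
finger_gap: 0.0453
gripper_force: 71.3
```

```bash
python3 -c "
from h import *
to([.5845,.0287,.07],[-.119,-.993])
from look import *
look('side')"
```

```text
t 14.07 tcp [0.5854 0.0282 0.0783] shift [ 0.001 -0.004  0.028] turn z 1.68 gap 0.0453 F [-0.8 -1.  -0.5] tilt [0. 0.]
side handle 0.94 [201. 258. 178. 123.] 9453 [ 0.4884 -0.0232  0.0495]
side cap_centre 0.84 [324. 282.  30.  37.] 763 [0.5813 0.0178 0.1043]
side tin_mouth 0.76 [318. 303.  38.  29.] 711 [0.5757 0.0033 0.0656]
side other_centre 0.85 [220. 285.  46.  43.] 1720 [0.444  0.0299 0.0782]
side circle 0.5819388628005981 0.0216246135532856 0.02329770103096962 z 0.10502599164074403 rect ((582.5100708007812, 22.637149810791016), (34.54765319824219, 44.68507766723633), 67.8398208618164) 765
```

```bash
cat >> look.py <<'E'
def blue():
    im,d,p=cap('side'); hsv=cv2.cvtColor(im,cv2.COLOR_RGB2HSV)
    m=(hsv[...,0]>100)&(hsv[...,0]<130)&(hsv[...,1]>120)
    P=pts(m,d,p);P=P[(P[:,0]>.54)&(P[:,0]<.625)&(P[:,1]>-.02)&(P[:,1]<.07)&(P[:,2]>.04)&(P[:,2]<.1)]
    print("blue",len(P),np.percentile(P[:,2],[25,50,75,90,97]))
E
python3 -c "
from look import *
blue()"
```

```text
blue 452 [0.0638 0.0664 0.0678 0.0688 0.0694]
```

The shoulder is at about 0.068, so the tin is still seated while the cap has risen. Now the rest of the lift.

Request:
play_rows([
  [[0,0,-0.006],[0,0,0]],
  [[0,0,-0.018],[0,0,0]],
  [[0,0,-0.032],[0,0,0]],
  [[0,0,-0.046],[0,0,0]],
  [[0,0,-0.06],[0,0,0]],
  [[0,0,-0.074],[0,0,0]],
  [[0,0,-0.088],[0,0,0]],
  [[0,0,-0.098],[0,0,0]],
  [[0,0,-0.104],[0,0,0]],
  [[0,0,-0.105],[0,0,0]],
])

```text
time_s: 15.2
tool_pos: [0.5856, 0.0282, 0.1102]
tcp_rot: [[0.362, 0.932, 0.001], [0.932, -0.362, -0.0], [0.0, 0.001, -1.0]]
force: [0.1, 0.1, -0.5]
finger_gap: 0.045
gripper_force: 71.3
```

Request:
play_rows([
  [[0,0,0],[0,0,0]],
  [[0,0,0],[0,0,0]],
  [[0,0,0],[0,0,0]],
  [[0,0,0],[0,0,0]],
  [[0,0,0],[0,0,0]],
  [[0,0,0],[0,0,0]],
  [[0,0,0],[0,0,0]],
  [[0,0,0],[0,0,0]],
  [[0,0,0],[0,0,0]],
  [[0,0,0],[0,0,0]],
])

```text
time_s: 16.03
tool_pos: [0.5854, 0.0281, 0.1098]
tcp_rot: [[0.362, 0.932, -0.0], [0.932, -0.362, -0.0], [-0.0, -0.0, -1.0]]
force: [0.3, -0.5, -1.1]
finger_gap: 0.0449
gripper_force: 71.4
```

```bash
python3 -c "
from h import *
to([.5845,.0287,.07],[-.119,-.993])
from look import *
look('side','pics/end.png');blue()"
```

```text
t 16.03 tcp [0.5854 0.0281 0.1098] shift [ 0.001 -0.004  0.133] turn z 1.68 gap 0.0449 F [ 0.3 -0.5 -1.1] tilt [-0. -0.]
side handle 0.73 [197. 256. 184. 126.] 10450 [ 0.4908 -0.0211  0.0453]
side handle 0.42 [318. 296.  40.  38.] 1087 [0.5774 0.0087 0.067 ]
side cap_centre 0.79 [322. 276.  36.  33.] 825 [0.5812 0.0181 0.1358]
side other_centre 0.81 [222. 287.  42.  42.] 1675 [0.4444 0.0295 0.0803]
side circle 0.5826797485351562 0.024249017238616943 0.02249002829194069 z 0.13655449640691902 rect ((583.0664672851562, 23.96673011779785), (39.61997604370117, 40.56753158569336), 20.767284393310547) 850
blue 550 [0.0641 0.0665 0.0676 0.0687 0.0697]
```

View pics/end.png

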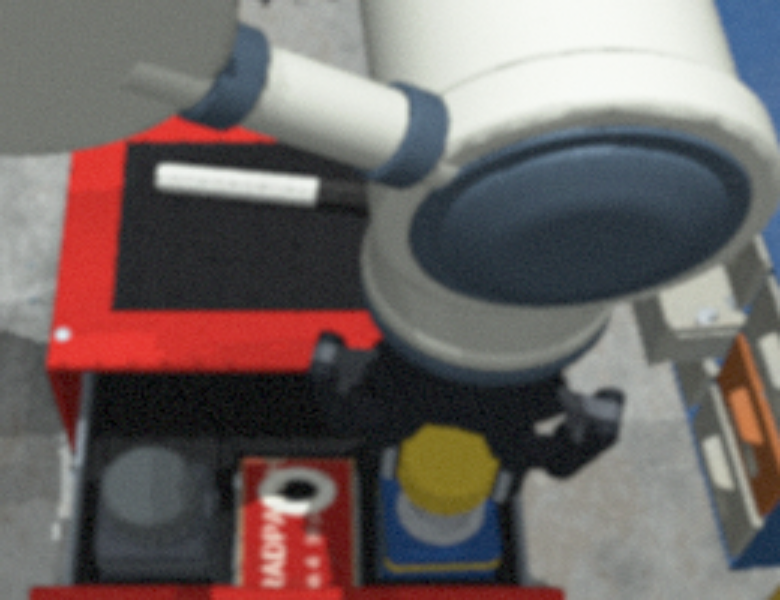

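The neck shows below the raised cap at crop (440,520). The cap's top is at 0.1365, so its edge is about 16 mm above the rim and the brush tip about 20 mm below it. The tin is seated and nothing is loading the arm, so I'm handing in.

```bash
python3 -c "
from bench import robot
print(robot.job_done())"
```

```text
the job is handed in; nothing more can be done
None
```

I handed the job in at about 16 s, but no verdict came back. By my last measurements the drawer is at its stop, the cap is unscrewed and held still about 16 mm above the rim with the brush tip about 20 mm inside the neck, and both tins stand in their pockets.

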